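# Seat the backer block in the drilling sled and set the sled to its mark

### The job

First press the pine backer block straight down into the recess of the plywood drilling sled until its top is flush with the top of the sled. Then push the sled along between its guide strips until its front edge (the end nearest the scribed line) meets the line on the base board; nothing stops it there. Leave the other things on the bench where they are.

Things in the scene. Friction and masses are not known exactly. Their poses are not given: they have to be found in the camera images.
- base: The fixed base board, light wood, 124 (x) x 320 (y) x 12 mm, on the bench; origin under its centre, y along its length, z up. Two aluminium guide strips run its whole length, 14 mm wide, 87 mm apart, tops 20 mm above the bench (8 mm above the board's upper face). The sled runs between them; the track's ends are open, there is no stop.
- line (a point): The middle of the dark scribed line across the base board, on its upper face, 12 mm above the bench and 90 mm to the -y side of the board's middle. Axes as the board: x along the line, y along the board. The sled starts wholly on the +y side of the line and has to move towards -y.
- sled: The sled: a loose plywood block of about 0.5 kg, 84 (x) x 120 (y) x 36 mm high, with a recess in its top; origin at the centre of its underside, axes as the board. It lies on the board between the strips and slides with plain friction: it stays where it is left. Its top is 48 mm above the bench.
- sled_top (a point): The centre of the recess's mouth, level with the sled's top; axes as the board. The recess is 40 (x) x 87 (y) mm, 30 mm deep. Four sprung steel balls low in its long walls hold the pine block up; pressed near its middle it goes down against a steady 5 to 8 N, then meets the firm recess floor and stays there.
- sled_edge (a point): The middle of the sled's front (-y) edge at its underside, 60 mm from the sled's centre: the edge that has to meet the line. Axes as the board.
- sled_back (a point): The centre of the sled's rear (+y) end face, 18 mm above its underside (30 mm above the bench): a flat upright face 84 mm wide and 36 mm high, where it can be pushed. Axes as the board.
- pine_block: The backer: a loose brown pine block with small drilled holes, 38 (x) x 85 (y) x 30 mm high, standing in the mouth of the recess; origin at the centre of its underside.
- block_top (a point): The centre of the pine block's top face. It starts about 9 mm above the sled's top; fully home it is level with it.
- tape_roll: Bystander: a roll of black tape lying flat, 65 mm across, 18 mm high; origin at the centre of its underside. To be left alone.
- hex_key: Bystander: a black L-shaped hex key lying flat, 29 x 83 x 7 mm; origin under its middle. To be left alone.
- pliers: Bystander: pliers with blue handles lying flat, 57 x 160 x 12 mm; origin under the middle. To be left alone.
Things that resemble listed ones, but are neither listed nor needed, are in the scene too. Of the things shaped like the sled, the plywood one is meant.

How it is judged (in metres and radians):
On the way, in this order (a step that is already met when the one before it is completed fails the run):
1. the pine block is pressed flush into the recess of the sled (z of block_top in the frame of sled_top between -0.003 and 0.002 m and angle between the z axis of block_top and the z axis of sled_top, either way round below 0.04 rad and horizontal distance between block_top and sled_top below 0.006 m), for 0.2 s.
2. the sled's front edge is at the scribed line (y of sled_edge in the frame of line between -0.004 and 0.004 m and z of sled_edge in the frame of line between -0.002 and 0.003 m and x of sled_edge in the frame of line between -0.006 and 0.006 m and angle between the y axis of sled_edge and the y axis of line, either way round below 0.06 rad), for 0.2 s.
At the end, for the whole second after the job is handed in: The pine block's top is flush with the sled's top (at most 2 mm proud, tilted less than 0.04 rad), the sled lies flat between the guide strips with its front edge within 4 mm of the scribed line, and both are at rest (all of step 1 and all of step 2 and linear speed of each of sled, pine_block below 0.01 m/s); the robot touches nothing.
It fails at once if a bystander (tape roll) is shifted by more than 30 mm (distance of tape_roll from where it was at the start of the episode above 0.03 m).
It fails at once if a bystander (hex key) is shifted by more than 30 mm (distance of hex_key from where it was at the start of the episode above 0.03 m).
It fails at once if a bystander (pliers) is shifted by more than 30 mm (distance of pliers from where it was at the start of the episode above 0.03 m).
It also fails if it takes over 51 s, if anything falls off the work surface, if the arm or the gripper's body presses on something with over 40 N, if the wrist force passes 120 N, or if a joint passes its speed limit or range.

### The arm

A 6-joint arm with a two-finger parallel gripper is mounted at the origin on a cart in front of the work surface, level with it; the furniture and walls round the work are solid. World frame = base frame: x ahead of the robot, y to its left, z up, the work surface at z = 0. Lengths are in m, angles in degrees, forces in N, time in s.
With the tool pointing down it reaches from about 0.325 to 0.9 m from the base axis. Payload 3.5 kg.
Tool frame: the origin (TCP) lies at the very end of the fingers, on their centre line; the grasp point (between the pads) lies 19 mm behind it; z points along the fingers, y is the line along which they close (so a half turn about z gives the same grasp; the last joint's range is limited). The gripper opens to 85 mm and grips with 20 to 120 N. Pads are 22 mm wide; open, the fingers measure 114 mm over their backs; the gripper's body (76 mm by 85 mm) begins 54 mm behind the grasp point. The pads swing forward as they close: fully open they stand 13 mm farther back than shut.
Start: joints at [-78.919, 15.837, -1.513, 72.651, 0, 84.076], TCP at [0.183, -0.598, 0.231] pointing down, gripper open.
Joint ranges: [-178.77, 178.77], [-48.84, 107.48], [-61.69, 71.31], [-111.58, 123.2], [-90, 87.43], [-180, 180]. Speed limits (degrees/s): [147.25, 147.25, 180, 180, 180, 180].

### API

Orientations are given as [roll, pitch, yaw] about the fixed x, y, z axes, in that order (R = Rz(yaw) Ry(pitch) Rx(roll)).
In Python, from bench import ctrl gives the robot as it stands.
- The arm moves only by the shell command python3 -m creep 'ROWS' [FORCE]. ROWS is JSON, a list of rows, each an object of numbers: "hand": the opening, from 0 (shut) to 1 (fully open); "tx", "ty", "tz": the shift along the world's x, y, z in cm; "turn": the turn about the world's z in degrees. A call has 1 to 8 rows; each row shifts and turns the commanded pose from where the row before left it; what a row does not reach is not made up. A row lasts 1/12 s, in which the tool goes at most 41.7 mm and 7.16 degrees, less where a joint would pass 70% of its speed; a pose out of reach is approached as far as the arm can. A call with a gripper value outside its range is refused whole. The fingers move at their own pace and stop on an object; FORCE is the grip in N (left out, the last holds). Time passes only in rows, so rows that do not move let the fingers close. It gives the time, the measured TCP pose, the force, the opening and the grip force at its end, in the units of the state.
- ctrl.sense(): the state, without advancing time (a new reading comes with each control period).
- ctrl.read_camera(name): name is "side" or "top"; returns the picture (384x512x3 uint8, red, green, blue); there is no depth.
- ctrl.calibration(name): a dict with "camera_matrix" (3x3 intrinsics, pixels), "world_from_camera" (4x4, takes a point from camera to world coordinates). Camera axes: x right, y up, looking along -z (the intrinsics and any distortion apply to the point x, -y, -z); pixel columns grow to the right and rows downward; lengths in m; the calibration is good to about 2 mm. A picture is of the moment at which its call begins. calibration takes no time and is no camera call.
- ctrl.sign_off(): hands the job in; it is judged then, once.
The state is a dict: "clock": time; "q": joint angles; "dq": joint speeds; "joint_torque": joint torques, N m; "position": TCP position; "tool_rot": TCP orientation; "wrist_force": force on the tool from outside, world axes, zero at the start; "wrist_torque": the same for the moment, N m; "opening": opening from 0.0 (shut) to 1.0 (fully open); "finger_force": force on a finger pad.
Only numpy, scipy, OpenCV 4.12 (cv2) and the standard library are available. Lean on these libraries where they do the work, as an engineer would, in place of code of your own. Each camera call takes 0.05 s, during which the arm holds its last target. There are 200 camera calls.

## Working session

There is one attempt and no reset: what is moved stays moved. The work goes in short steps, Python scripts to look and compute and a shell command to move; the robot and the scene stay as the last step left them, time stands still between calls to the robot, and variables do not carry over. Pictures are saved under pics/ and viewed, at most 10 in all, crops included, and the job is handed in when it is done.

```bash
mkdir -p pics
python3 - <<'E'
from bench import ctrl
import cv2,numpy as np
for n in("top","side"):
    cv2.imwrite(f"pics/{n}0.png",ctrl.read_camera(n)[:,:,::-1])
    c=ctrl.calibration(n);print(n,np.round(c["camera_matrix"],1).tolist(),np.round(c["world_from_camera"],3).tolist(),[k for k in c])
print(ctrl.sense())
E
```

```text
top [[465.1, 0.0, 260.3], [0.0, 465.1, 194.5], [0.0, 0.0, 1.0]] [[-0.019, 0.994, -0.106, 0.367], [-1.0, -0.019, 0.004, 0.298], [0.002, 0.106, 0.994, 1.407], [0.0, 0.0, 0.0, 1.0]] ['camera_matrix', 'world_from_camera']
side [[377.8, 0.0, 258.8], [0.0, 377.8, 190.9], [0.0, 0.0, 1.0]] [[0.995, -0.016, 0.097, 0.621], [0.095, 0.385, -0.918, -0.697], [-0.023, 0.923, 0.384, 0.48], [0.0, 0.0, 0.0, 1.0]] ['camera_matrix', 'world_from_camera']
{'clock': 0.1, 'q': array([-7.89192995e+01,  1.58427954e+01, -1.52433405e+00,  7.26368077e+01,
       -8.94679383e-04,  8.40781567e+01]), 'dq': array([ 0.08148851, -0.02829131,  0.03373617,  0.0753642 ,  0.00050109,
       -0.00810241]), 'joint_torque': array([ 6.43232794e-03, -4.30828500e+01,  2.83689970e+01,  1.48248975e-01,
       -7.90151371e-04, -1.13316189e-04]), 'position': array([ 0.18276902, -0.59766608,  0.23114897]), 'tool_rot': array([-1.79995992e+02,  4.83710855e-04,  1.70025439e+01]), 'wrist_force': array([ 0.11655334,  0.6511516 , -0.37537927]), 'wrist_torque': array([-0.00669463, -0.03186075,  0.00645662]), 'finger_force': 1.0839698323979974, 'opening': 0.9975100021259988}
```

View pics/top0.png

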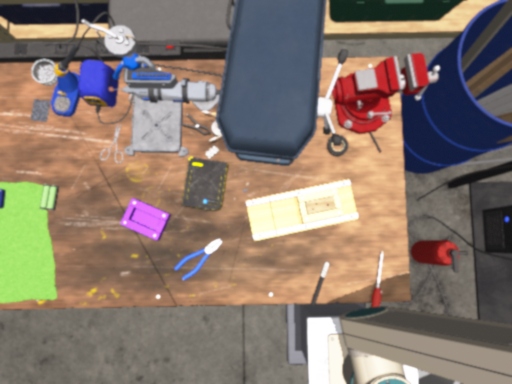

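View pics/side0.png

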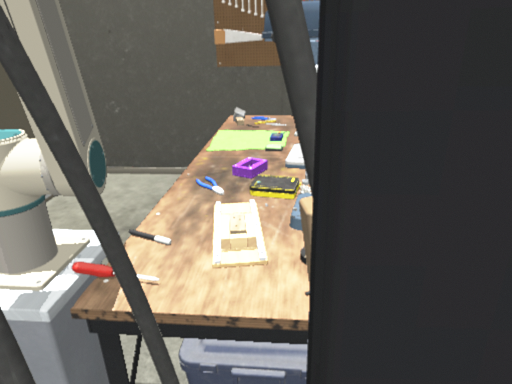

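The board with the plywood sled is at top (302,210) and side (238,235). The sled is at its right-hand end, near (322,205), and there is a purple look-alike at top (146,219). I'll confirm in an enlarged crop.

Run:
```python
import cv2,numpy as np
a=cv2.imread("pics/top0.png")[172:248,238:366]; b=cv2.imread("pics/side0.png")[195:270,200:280]
a=cv2.resize(a,None,fx=6,fy=6,interpolation=cv2.INTER_CUBIC);cv2.imwrite("pics/topc.png",a)
cv2.imwrite("pics/sidec.png",cv2.resize(b,None,fx=7,fy=7,interpolation=cv2.INTER_CUBIC))
```

```text
(no output)
```

View pics/topc.png

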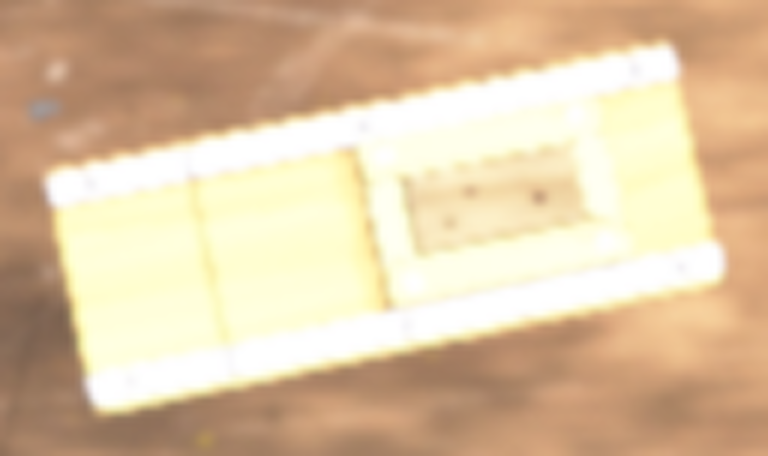

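View pics/sidec.png

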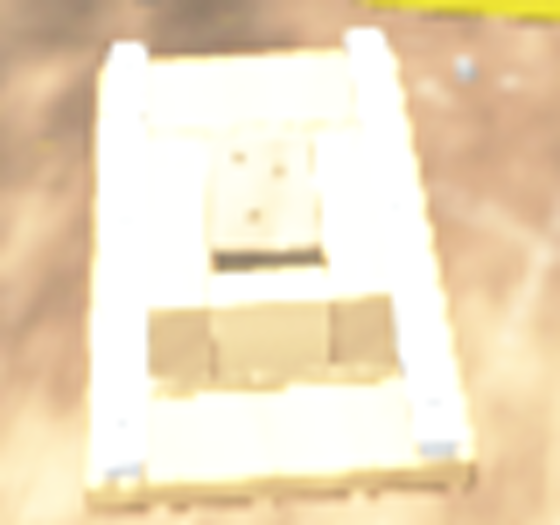

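The crop shows the plywood sled, with the drilled pine block in its recess, between white strips. The scribed line is at crop (192,183)–(230,345), left of the sled, which is world +y. The sled's front is the dark band at (355,150)–(388,305), and the purple part is a different colour with no block in it. So the sled must go towards world +y, roughly.

```bash
cat > h.py <<'E'
from bench import ctrl
import cv2,numpy as np
def ray(n,uv,z):
    c=ctrl.calibration(n);K=np.array(c["camera_matrix"]);T=np.array(c["world_from_camera"])
    p=np.c_[np.atleast_2d(uv),np.ones(len(np.atleast_2d(uv)))]@np.linalg.inv(K).T
    d=(p*[1,-1,-1])@T[:3,:3].T;o=T[:3,3]
    return o+d*((z-o[2])/d[:,2:])
def crop(c,x,y,f): return (np.array(c,float)+.5)/f-.5+[x,y]
E
python3 - <<'E'
from h import *
np.set_printoptions(precision=4,suppress=True)
def t(c,z): return ray("top",crop(c,238,172,6),z)
def s(c,z): return ray("side",crop(c,200,195,7),z)
for nm,P in (("strips",t([(45,172),(675,42),(725,272),(95,408)],.02)),("line",t([(192,183),(230,345)],.012)),
 ("front top edge",t([(362,150),(391,305)],.048)),("block",t([(405,180),(575,148),(592,218),(418,253)],.057)),
 ("strips side",s([(108,45),(380,30),(465,450),(92,478)],.02)),("block side",s([(210,140),(312,135),(325,250),(213,255)],.057)),
 ("sled rear top edge side",s([(148,308),(392,295)],.048)), ("rear bottom",s([(148,382),(400,375)],.012))):
    Q=np.roll(P,-1,0)-P
    print(nm,P[:,:2].tolist(),"mean",P.mean(0),"len",np.linalg.norm(Q,axis=1),"ang",np.degrees(np.arctan2(Q[:,1],Q[:,0])))
E
```

```text
strips [[0.4984555815029821, 0.33757743488443664], [0.5580363023085382, 0.02036889640506573], [0.44210704946335055, 4.8060444308717365e-05], [0.38072173064641207, 0.31467166053025286]] mean [0.4698 0.1682 0.02  ] len [0.3228 0.1177 0.3206 0.1199] ang [ -79.3622 -170.0578  101.0401   11.0097]
line [[0.49227866578596635, 0.2641222241743569], [0.4107992014788858, 0.2468843656929419]] mean [0.4515 0.2555 0.012 ] len [0.0833 0.0833] ang [-168.0546   11.9454]
front top edge [[0.5036976173970793, 0.1814058721190161], [0.42760566973670505, 0.16938365623084906]] mean [0.4657 0.1754 0.048 ] len [0.077 0.077] ang [-171.0217    8.9783]
block [[0.4877506100628425, 0.16168570197015486], [0.5018196811637636, 0.07850092878564813], [0.4675307072248035, 0.0714695330435256], [0.45212734090127504, 0.15642546649100586]] mean [0.4773 0.117  0.057 ] len [0.0844 0.035  0.0863 0.036 ] ang [ -80.4004 -168.4114  100.2767    8.3998]
strips side [[0.381275589477862, 0.3189370917549864], [0.4962212932740281, 0.3398495825459852], [0.558391465370465, 0.014074755292017516], [0.4433520374167724, -0.008729288971495497]] mean [0.4698 0.166  0.02  ] len [0.1168 0.3317 0.1173 0.3335] ang [  10.3113  -79.1957 -168.7877  100.7276]
block side [[0.4550156735279456, 0.15531818013459608], [0.4916225865906748, 0.16122671446321613], [0.5073893876064958, 0.0748995109711198], [0.4704788560317185, 0.06946118303318327]] mean [0.4811 0.1152 0.057 ] len [0.0371 0.0878 0.0373 0.0872] ang [   9.1687  -79.6496 -171.6185  100.2097]
sled rear top edge side [[0.4518697140935621, 0.04888611480826621], [0.5309820219776549, 0.06183595620006299]] mean [0.4914 0.0554 0.048 ] len [0.0802 0.0802] ang [   9.2963 -170.7037]
rear bottom [[0.4471960129195048, 0.061594728430112156], [0.5318031540875845, 0.07099249127692142]] mean [0.4895 0.0663 0.012 ] len [0.0851 0.0851] ang [   6.3382 -173.6618]
```

```bash
python3 -m creep '[{"hand":0,"tx":1.5,"ty":3.7,"turn":4.4},{"hand":0,"tx":1.5,"ty":3.7,"turn":4.4},{"hand":0,"tx":1.5,"ty":3.7,"turn":4.4},{"hand":0,"tx":1.5,"ty":3.7,"turn":4.4},{"hand":0,"tx":1.5,"ty":3.7,"turn":4.4},{"hand":0,"tx":1.5,"ty":3.7,"turn":4.4},{"hand":0,"tx":1.5,"ty":3.7,"turn":4.4},{"hand":0,"tx":1.5,"ty":3.7,"turn":4.4}]'; python3 -m creep '[{"hand":0,"tx":1.5,"ty":3.7,"turn":4.4},{"hand":0,"tx":1.5,"ty":3.7,"turn":4.4},{"hand":0,"tx":1.5,"ty":3.7,"turn":4.4},{"hand":0,"tx":1.5,"ty":3.7,"turn":4.4},{"hand":0,"tx":1.5,"ty":3.7,"turn":4.4},{"hand":0,"tx":1.5,"ty":3.7,"turn":4.4},{"hand":0,"tx":1.5,"ty":3.7,"turn":4.4},{"hand":0}]'
```

```text
$[0]: bad value
$[0]: bad value
```

```bash
python3 -m creep '[{"hand":0,"tx":1.5,"ty":3.7,"tz":0,"turn":4.4}]'; python3 -m creep --help | head -30
```

```text
clock: 0.18
position: [0.1962, -0.5663, 0.2308]
tool_rot: [179.7, 0.2, 21.2]
wrist_force: [0.8, -0.6, -1.8]
opening: 0.887
finger_force: 0.0invalid input: not JSON, or not a number
```

```bash
python3 -m creep '[{"hand":0,"tx":1.5,"ty":3.8,"tz":0,"turn":4.4},{"hand":0,"tx":1.5,"ty":3.8,"tz":0,"turn":4.4},{"hand":0,"tx":1.5,"ty":3.8,"tz":0,"turn":4.4},{"hand":0,"tx":1.5,"ty":3.8,"tz":0,"turn":4.4},{"hand":0,"tx":1.5,"ty":3.8,"tz":0,"turn":4.4},{"hand":0,"tx":1.5,"ty":3.8,"tz":0,"turn":4.4},{"hand":0,"tx":1.5,"ty":3.8,"tz":0,"turn":4.4},{"hand":0,"tx":1.5,"ty":3.8,"tz":0,"turn":4.4}]'; python3 -m creep '[{"hand":0,"tx":1.5,"ty":3.8,"tz":0,"turn":4.4},{"hand":0,"tx":1.5,"ty":3.8,"tz":0,"turn":4.4},{"hand":0,"tx":1.5,"ty":3.8,"tz":0,"turn":4.4},{"hand":0,"tx":1.5,"ty":3.8,"tz":0,"turn":4.4},{"hand":0,"tx":1.5,"ty":3.8,"tz":0,"turn":4.4},{"hand":0,"tx":1.5,"ty":3.8,"tz":0,"turn":4.4},{"hand":0,"tx":1.5,"ty":3.8,"tz":0,"turn":4.4},{"hand":0,"tx":0,"ty":0,"tz":0,"turn":4.4}]'
```

```text
clock: 0.85
position: [0.3175, -0.2543, 0.2306]
tool_rot: [-179.9, -0.0, 56.8]
wrist_force: [0.8, 0.1, -1.7]
opening: -0.0
finger_force: 0.0
clock: 1.52
position: [0.4239, 0.0154, 0.2309]
tool_rot: [180.0, -0.2, 92.6]
wrist_force: [0.7, -1.0, -1.9]
opening: 0.001
finger_force: 0.0
```

```bash
python3 -m creep '[{"hand":0,"tx":1.8,"ty":3.4,"tz":0,"turn":2.6},{"hand":0,"tx":1.8,"ty":3.4,"tz":0,"turn":2.6},{"hand":0,"tx":1.8,"ty":3.3,"tz":0,"turn":2.5},{"hand":0,"tx":0,"ty":0,"tz":-3.5,"turn":0},{"hand":0,"tx":0,"ty":0,"tz":-3.5,"turn":0},{"hand":0,"tx":0,"ty":0,"tz":-3.5,"turn":0},{"hand":0,"tx":0,"ty":0,"tz":-3.5,"turn":0},{"hand":0,"tx":0,"ty":0,"tz":0,"turn":0}]'
python3 - <<'E'
from h import *
t=ctrl.read_camera("top")[172:248,238:366,::-1];s=ctrl.read_camera("side")[170:260,200:290,::-1]
t=cv2.resize(t,None,fx=3,fy=3,interpolation=2);s=cv2.resize(s,None,fx=5,fy=5,interpolation=2)
o=np.zeros((450,800,3),np.uint8);o[:t.shape[0],:384]=t[:,:384];o[:450,384:800]=s[:450,:416];cv2.imwrite("pics/p2.png",o)
E
```

```text
clock: 2.18
position: [0.4694, 0.1098, 0.0842]
tool_rot: [-179.1, -0.1, 99.5]
wrist_force: [-1.3, 0.2, -3.0]
opening: 0.003
finger_force: 0.0
```

View pics/p2.png

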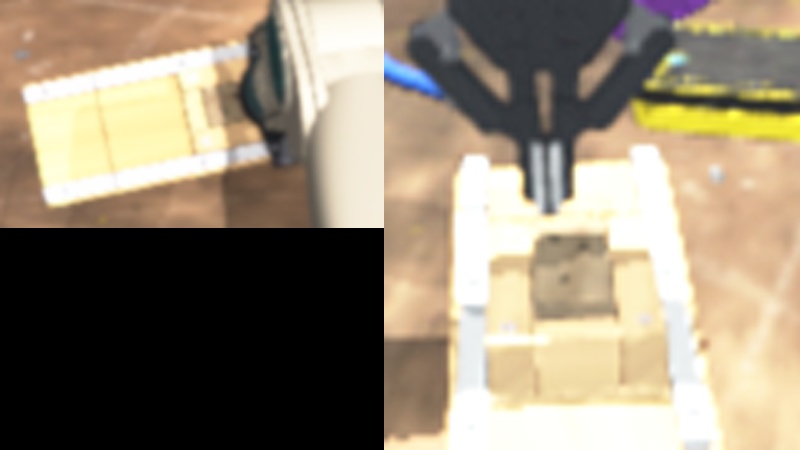

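Side view: the shut fingers, with the tip at about (548,212), hover over the track just above the block at (572,275). The reading puts them about 1 cm short in x. I'll correct that, then press in steps.

```bash
python3 -m creep '[{"hand":0,"tx":1.0,"ty":0.6,"tz":0,"turn":0.8},{"hand":0,"tx":0,"ty":0,"tz":-1,"turn":0},{"hand":0,"tx":0,"ty":0,"tz":-1,"turn":0},{"hand":0,"tx":0,"ty":0,"tz":0,"turn":0},{"hand":0,"tx":0,"ty":0,"tz":0,"turn":0}]'
```

```text
clock: 2.7
position: [0.4863, 0.1163, 0.071]
tool_rot: [-179.9, -0.0, 100.3]
wrist_force: [-0.1, -0.5, -2.5]
opening: -0.0
finger_force: 0.0
```

```bash
python3 -m creep '[{"hand":0,"tx":-0.7,"ty":0,"tz":0,"turn":0},{"hand":0,"tx":0,"ty":0,"tz":0,"turn":0},{"hand":0,"tx":0,"ty":0,"tz":-0.6,"turn":0},{"hand":0,"tx":0,"ty":0,"tz":-0.6,"turn":0},{"hand":0,"tx":0,"ty":0,"tz":-0.3,"turn":0},{"hand":0,"tx":0,"ty":0,"tz":0,"turn":0}]'; python3 -m creep '[{"hand":0,"tx":0,"ty":0,"tz":-0.3,"turn":0},{"hand":0,"tx":0,"ty":0,"tz":-0.2,"turn":0},{"hand":0,"tx":0,"ty":0,"tz":0,"turn":0},{"hand":0,"tx":0,"ty":0,"tz":0,"turn":0}]'
```

```text
clock: 3.2
position: [0.4794, 0.1162, 0.0558]
tool_rot: [-179.9, 0.0, 100.3]
wrist_force: [-0.1, 0.1, -1.4]
opening: 0.002
finger_force: 0.0
clock: 3.53
position: [0.4804, 0.1164, 0.0516]
tool_rot: [179.9, 0.0, 100.3]
wrist_force: [-0.3, 0.1, 1.5]
opening: -0.0
finger_force: 1.9
```

```bash
for i in 1 2; do python3 -m creep '[{"hand":0,"tx":0,"ty":0,"tz":-0.2,"turn":0},{"hand":0,"tx":0,"ty":0,"tz":0,"turn":0},{"hand":0,"tx":0,"ty":0,"tz":0,"turn":0}]';done
```

```text
clock: 3.78
position: [0.4802, 0.1164, 0.0495]
tool_rot: [180.0, 0.0, 100.3]
wrist_force: [0.2, -0.2, 3.0]
opening: -0.006
finger_force: 2.5
clock: 4.03
position: [0.4806, 0.1164, 0.048]
tool_rot: [179.9, 0.0, 100.3]
wrist_force: [0.1, -0.3, 6.3]
opening: -0.001
finger_force: 4.6
```

```bash
for i in 1 2; do python3 -m creep '[{"hand":0,"tx":0,"ty":0,"tz":-0.2,"turn":0},{"hand":0,"tx":0,"ty":0,"tz":0,"turn":0},{"hand":0,"tx":0,"ty":0,"tz":0,"turn":0}]';done
```

```text
clock: 4.28
position: [0.4807, 0.1164, 0.048]
tool_rot: [179.9, 0.0, 100.3]
wrist_force: [-5.7, -0.4, 22.0]
opening: -0.007
finger_force: 12.1
clock: 4.53
position: [0.4808, 0.1165, 0.0479]
tool_rot: [179.9, 0.0, 100.3]
wrist_force: [-10.6, -1.3, 37.1]
opening: -0.001
finger_force: 19.5
```

Firm floor met at z = 48 mm, flush. Lifting off, moving back behind the sled and checking.

```bash
python3 -m creep '[{"hand":0,"tx":0,"ty":0,"tz":2,"turn":0},{"hand":0,"tx":0,"ty":0,"tz":3,"turn":0},{"hand":0,"tx":0.5,"ty":-3,"tz":0,"turn":0},{"hand":0,"tx":0.5,"ty":-3,"tz":0,"turn":0},{"hand":0,"tx":0.5,"ty":-3,"tz":0,"turn":0},{"hand":0,"tx":0,"ty":0,"tz":0,"turn":0},{"hand":0,"tx":0,"ty":0,"tz":0,"turn":0},{"hand":0,"tx":0,"ty":0,"tz":0,"turn":0}]'
python3 - <<'E'
from h import *
t=ctrl.read_camera("top")[172:248,238:366,::-1];s=ctrl.read_camera("side")[170:260,200:290,::-1]
t=cv2.resize(t,None,fx=3,fy=3,interpolation=2);s=cv2.resize(s,None,fx=5,fy=5,interpolation=2)
o=np.zeros((450,800,3),np.uint8);o[:t.shape[0],:384]=t[:,:384];o[:450,384:800]=s[:450,:416];cv2.imwrite("pics/p3.png",o)
E
```

```text
clock: 5.2
position: [0.4935, 0.0266, 0.0923]
tool_rot: [-179.9, -0.1, 100.3]
wrist_force: [-0.1, 0.9, -1.7]
opening: -0.001
finger_force: 0.0
```

View pics/p3.png

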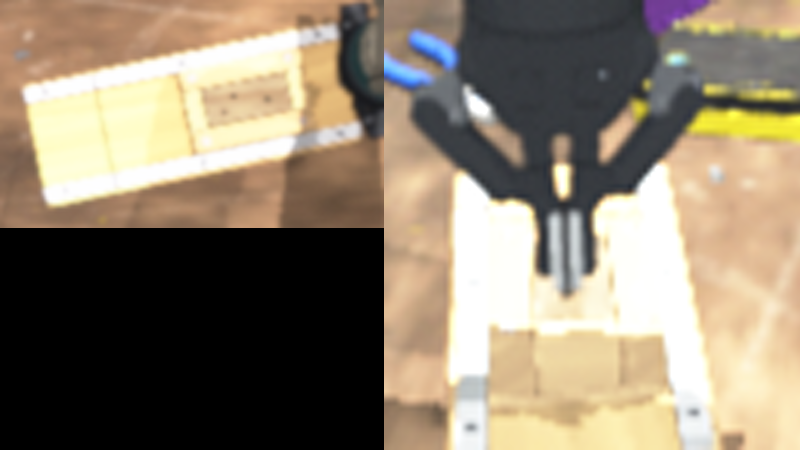

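Block level with the sled top (top view (247,98)); side view shows the fingers behind the sled. Going down to z = 28 mm and approaching to contact.

```bash
python3 -m creep '[{"hand":0,"tx":0.1,"ty":0,"tz":-2.2,"turn":0},{"hand":0,"tx":0,"ty":0,"tz":-2.2,"turn":0},{"hand":0,"tx":0,"ty":0,"tz":-2,"turn":0},{"hand":0,"tx":0,"ty":0,"tz":0,"turn":0},{"hand":0,"tx":0,"ty":0,"tz":0,"turn":0}]'; python3 -m creep '[{"hand":0,"tx":-0.09,"ty":0.5,"tz":0,"turn":0},{"hand":0,"tx":-0.09,"ty":0.5,"tz":0,"turn":0},{"hand":0,"tx":0,"ty":0,"tz":0,"turn":0}]';python3 -m creep '[{"hand":0,"tx":-0.09,"ty":0.5,"tz":0,"turn":0},{"hand":0,"tx":-0.09,"ty":0.5,"tz":0,"turn":0},{"hand":0,"tx":-0.09,"ty":0.5,"tz":0,"turn":0},{"hand":0,"tx":0,"ty":0,"tz":0,"turn":0}]'
```

```text
clock: 5.72
position: [0.4939, 0.0273, 0.0282]
tool_rot: [-179.8, -0.1, 100.4]
wrist_force: [-0.4, -0.1, -1.2]
opening: 0.001
finger_force: 0.0
clock: 5.97
position: [0.4949, 0.0373, 0.0306]
tool_rot: [179.9, 0.0, 100.4]
wrist_force: [0.6, -0.3, -2.3]
opening: -0.001
finger_force: 0.0
clock: 6.3
position: [0.492, 0.0514, 0.03]
tool_rot: [179.9, 0.1, 100.3]
wrist_force: [0.4, -2.9, -0.1]
opening: 0.001
finger_force: 1.4
```

```bash
python3 -m creep '[{"hand":0,"tx":-0.11,"ty":0.6,"tz":0,"turn":0},{"hand":0,"tx":-0.11,"ty":0.6,"tz":0,"turn":0},{"hand":0,"tx":-0.11,"ty":0.6,"tz":0,"turn":0},{"hand":0,"tx":-0.11,"ty":0.6,"tz":0,"turn":0},{"hand":0,"tx":-0.11,"ty":0.6,"tz":0,"turn":0},{"hand":0,"tx":-0.11,"ty":0.6,"tz":0,"turn":0},{"hand":0,"tx":-0.11,"ty":0.6,"tz":0,"turn":0},{"hand":0,"tx":-0.11,"ty":0.6,"tz":0,"turn":0}]';python3 -m creep '[{"hand":0,"tx":0,"ty":0.4,"tz":0,"turn":0},{"hand":0,"tx":0,"ty":0.4,"tz":0,"turn":0},{"hand":0,"tx":0,"ty":0,"tz":0,"turn":0}]'
python3 - <<'E'
from h import *
t=np.mean([ctrl.read_camera("top")[165:255,235:335,::-1].astype(float) for _ in range(3)],0)
cv2.imwrite("pics/p4.png",cv2.resize(t,None,fx=6,fy=6,interpolation=2))
E
```

```text
clock: 6.97
position: [0.4836, 0.0982, 0.03]
tool_rot: [179.9, 0.2, 100.2]
wrist_force: [0.5, -5.4, 1.1]
opening: 0.0
finger_force: 3.1
clock: 7.22
position: [0.4829, 0.1058, 0.03]
tool_rot: [-180.0, 0.3, 100.3]
wrist_force: [-0.2, -7.4, 3.1]
opening: -0.003
finger_force: 3.5[ WARN:0@3.810] global loadsave.cpp:1063 imwrite_ Unsupported depth image for selected encoder is fallbacked to CV_8U.
```

View pics/p4.png

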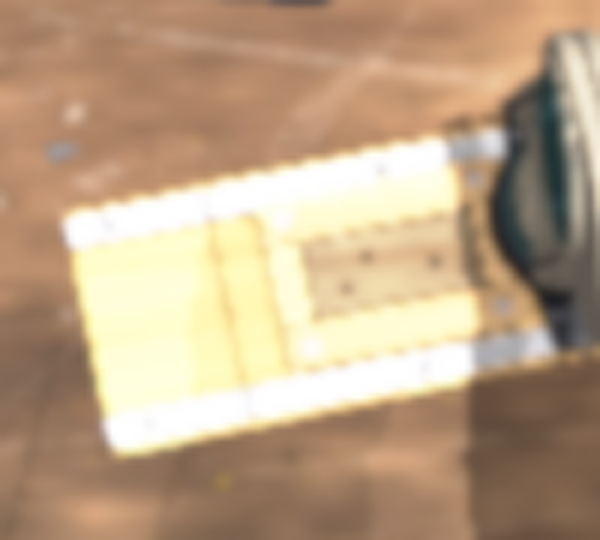

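Line at crop (212,225)–(250,385), sled front edge at about (265,215)–(293,365), roughly 25 mm short. Now a profile along the track.

```bash
cat >> h.py <<'E'
def profile(z,s,n=4,half=.03):
    a=np.radians(100.3);d=np.array([np.cos(a),np.sin(a)]);x=np.array([d[1],-d[0]]);L=np.array([.47,.167])+.09*d
    im=np.mean([ctrl.read_camera("top").astype(float) for _ in range(n)],0)
    c=ctrl.calibration("top");K=np.array(c["camera_matrix"]);T=np.linalg.inv(np.array(c["world_from_camera"]))
    w=np.linspace(-half,half,41);P=L+s[:,None,None]*d+w[None,:,None]*x
    Q=np.concatenate([P,np.full(P.shape[:2]+(1,),z),np.ones(P.shape[:2]+(1,))],2)@T.T
    u=K[0,2]+K[0,0]*Q[...,0]/-Q[...,2];v=K[1,2]+K[1,1]*Q[...,1]/Q[...,2]
    return cv2.remap(im.astype(np.float32),u.astype(np.float32),v.astype(np.float32),1).mean(1)
E
python3 - <<'E'
from h import *
s=np.arange(-40,12,1)/1000.
a=profile(.012,s);b=profile(.048,s)
for i in range(len(s)): print(int(round(s[i]*1000)),a[i].round().astype(int),b[i].round().astype(int))
E
```

```text
-40 [245 232 185] [239 220 175]
-39 [249 238 192] [241 224 177]
-38 [252 243 200] [244 229 182]
-37 [253 247 206] [247 235 189]
-36 [254 249 211] [251 241 197]
-35 [254 250 215] [253 245 204]
-34 [255 251 217] [254 248 210]
-33 [255 251 218] [254 250 214]
-32 [255 251 218] [254 251 217]
-31 [255 251 217] [255 251 218]
-30 [255 251 216] [255 251 218]
-29 [255 251 214] [255 251 218]
-28 [254 250 211] [255 251 217]
-27 [254 249 207] [255 251 215]
-26 [253 247 201] [254 250 212]
-25 [252 243 193] [254 249 208]
-24 [251 239 184] [254 247 202]
-23 [250 236 176] [253 244 194]
-22 [250 234 171] [251 239 185]
-21 [251 234 168] [250 235 176]
-20 [252 236 168] [250 234 171]
-19 [253 239 170] [251 234 168]
-18 [254 242 174] [252 236 168]
-17 [254 245 177] [253 239 170]
-16 [255 247 180] [254 242 174]
-15 [255 248 182] [254 245 177]
-14 [255 248 183] [255 247 180]
-13 [255 249 184] [255 248 182]
-12 [255 249 185] [255 248 183]
-11 [255 249 185] [255 249 184]
-10 [255 249 185] [255 249 184]
-9 [255 249 185] [255 249 185]
-8 [255 249 185] [255 249 185]
-7 [255 249 184] [255 249 185]
-6 [255 248 184] [255 249 184]
-5 [255 248 182] [255 249 184]
-4 [255 247 180] [255 248 183]
-3 [254 245 177] [255 247 182]
-2 [254 242 173] [255 246 179]
-1 [253 238 169] [254 243 175]
0 [252 235 165] [253 240 171]
1 [251 232 162] [252 237 167]
2 [251 232 162] [251 233 163]
3 [252 234 164] [251 232 161]
4 [253 237 167] [251 233 163]
5 [253 240 172] [252 236 166]
6 [254 244 176] [253 239 170]
7 [255 246 180] [254 243 175]
8 [255 248 183] [254 246 179]
9 [255 249 186] [255 248 183]
10 [255 250 187] [255 249 186]
11 [255 250 189] [255 250 188]
```

Line centre at +1.5 mm and front face at about −20.4 mm, so a gap of about 22 mm. The finger contact gives about 23 mm. I'll push 18 mm, then recheck.

```bash
python3 -m creep '[{"hand":0,"tx":-0.1,"ty":0.45,"tz":0,"turn":0},{"hand":0,"tx":-0.1,"ty":0.45,"tz":0,"turn":0},{"hand":0,"tx":-0.1,"ty":0.45,"tz":0,"turn":0},{"hand":0,"tx":-0.05,"ty":0.4,"tz":0,"turn":0},{"hand":0,"tx":0,"ty":0,"tz":0,"turn":0},{"hand":0,"tx":0,"ty":0,"tz":0,"turn":0}]'
python3 - <<'E'
from h import *
s=np.arange(-14,12,1)/1000.
a=profile(.012,s);b=profile(.048,s)
for i in range(len(s)): print(int(round(s[i]*1000)),a[i].round().astype(int),b[i].round().astype(int))
E
```

```text
clock: 8.27
position: [0.4795, 0.1236, 0.0299]
tool_rot: [180.0, 0.2, 100.3]
wrist_force: [0.4, -5.2, 3.3]
opening: 0.0
finger_force: 2.8
-14 [255 251 217] [254 251 216]
-13 [255 251 217] [255 251 218]
-12 [255 251 216] [255 251 218]
-11 [255 251 215] [255 251 217]
-10 [255 250 213] [255 251 216]
-9 [254 249 209] [255 251 215]
-8 [254 248 204] [254 250 212]
-7 [253 245 198] [254 249 208]
-6 [252 241 189] [254 247 202]
-5 [250 236 180] [253 244 195]
-4 [249 231 171] [251 239 186]
-3 [247 227 163] [250 234 176]
-2 [246 223 158] [248 229 167]
-1 [245 221 154] [247 225 160]
0 [245 220 152] [246 222 155]
1 [246 221 152] [245 220 152]
2 [247 224 155] [245 220 152]
3 [250 229 159] [247 222 153]
4 [252 234 165] [249 227 157]
5 [253 239 170] [251 232 162]
6 [254 243 174] [253 237 168]
7 [254 245 178] [254 241 173]
8 [255 247 181] [254 244 177]
9 [255 248 183] [255 247 181]
10 [255 248 184] [255 248 183]
11 [255 249 185] [255 248 184]
```

```bash
python3 -m creep '[{"hand":0,"tx":-0.03,"ty":0.17,"tz":0,"turn":0},{"hand":0,"tx":-0.03,"ty":0.16,"tz":0,"turn":0},{"hand":0,"tx":0,"ty":0,"tz":0,"turn":0},{"hand":0,"tx":0,"ty":0,"tz":0,"turn":0},{"hand":0,"tx":0,"ty":0,"tz":0,"turn":0}]'
python3 - <<'E'
from h import *
s=np.arange(-12,9,1)/1000.
b=profile(.048,s)
for i in range(len(s)): print(int(round(s[i]*1000)),b[i].round().astype(int))
E
```

```text
clock: 9.08
position: [0.479, 0.1264, 0.0299]
tool_rot: [180.0, 0.3, 100.2]
wrist_force: [-0.6, -7.3, 3.2]
opening: 0.002
finger_force: 3.4
-12 [254 250 216]
-11 [254 251 218]
-10 [255 251 218]
-9 [255 251 218]
-8 [255 251 217]
-7 [255 251 216]
-6 [255 251 215]
-5 [254 250 212]
-4 [254 249 208]
-3 [253 247 202]
-2 [251 242 194]
-1 [248 235 182]
0 [244 227 170]
1 [240 219 161]
2 [239 214 154]
3 [239 214 151]
4 [243 219 153]
5 [248 226 158]
6 [251 234 165]
7 [253 240 171]
8 [254 244 176]
```

Moved 21 mm of about 21.8. Retreating.

```bash
python3 -m creep '[{"hand":0,"tx":0.1,"ty":-0.6,"tz":0,"turn":0},{"hand":0,"tx":0.4,"ty":-2,"tz":0,"turn":0},{"hand":0,"tx":0.4,"ty":-2,"tz":0,"turn":0},{"hand":0,"tx":0,"ty":0,"tz":3,"turn":0},{"hand":0,"tx":0,"ty":0,"tz":4,"turn":0},{"hand":0,"tx":0,"ty":-4,"tz":3,"turn":0},{"hand":0,"tx":0,"ty":-4,"tz":0,"turn":0},{"hand":0,"tx":0,"ty":-4,"tz":0,"turn":0}]'
python3 -m creep '[{"hand":0,"tx":0,"ty":-4,"tz":0,"turn":0},{"hand":0,"tx":0,"ty":-4,"tz":0,"turn":0},{"hand":0,"tx":0,"ty":0,"tz":0,"turn":0},{"hand":0,"tx":0,"ty":0,"tz":0,"turn":0},{"hand":0,"tx":0,"ty":0,"tz":0,"turn":0}]'
python3 - <<'E'
from h import *
t=ctrl.read_camera("top")[172:248,238:366,::-1];s=ctrl.read_camera("side")[170:260,200:290,::-1]
t=cv2.resize(t,None,fx=3,fy=3,interpolation=2);s=cv2.resize(s,None,fx=5,fy=5,interpolation=2)
o=np.zeros((450,800,3),np.uint8);o[:t.shape[0],:384]=t[:,:384];o[:450,384:800]=s[:450,:416];cv2.imwrite("pics/p5.png",o)
b=profile(.048,np.arange(-5,6)/1000.);print(b[:,2].round())
p=profile(.048,np.arange(-135,-110)/1000.);print(p.sum(1).round())
E
```

```text
clock: 9.95
position: [0.4893, -0.0317, 0.1267]
tool_rot: [179.7, 0.0, 100.5]
wrist_force: [0.5, 0.4, -2.5]
opening: -0.002
finger_force: 0.0
clock: 10.37
position: [0.4867, -0.1106, 0.1238]
tool_rot: [-180.0, -0.1, 100.3]
wrist_force: [-0.6, 1.4, -1.6]
opening: -0.004
finger_force: 0.0
[223. 220. 214. 205. 192. 177. 164. 154. 147. 147. 150.]
[696. 696. 696. 696. 696. 696. 696. 696. 696. 696. 696. 697. 699. 702.
 706. 711. 718. 724. 728. 731. 734. 734. 735. 735. 734.]
```

View pics/p5.png

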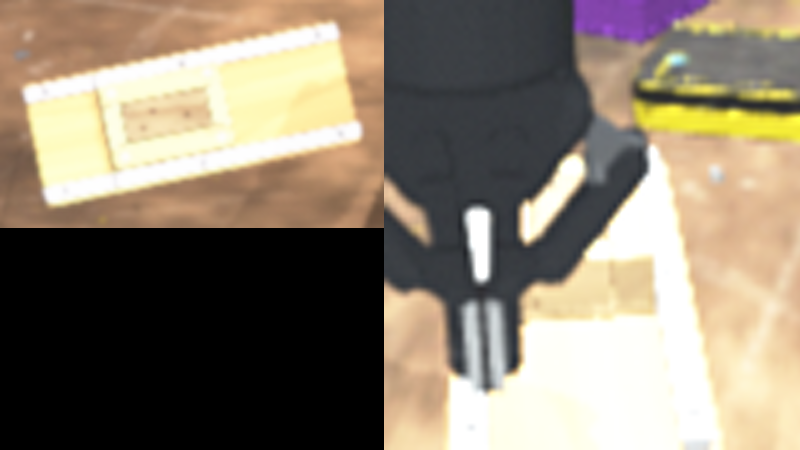

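Top view: the sled's front edge lies on the line (105,105), and the rear edge at −118.5 mm puts the front at +1.5 mm, where the line is. The block sits in place and the arm is clear.

```bash
python3 -c "
from bench import ctrl
print(ctrl.sign_off())"
```

```text
the job is handed in; nothing more can be done
None
```

The pine block is pressed home (fingertips stopped firmly at 48 mm, level with the sled top) and the sled's front edge measures within about 1 mm of the scribed line; the job was handed in at about 11 s with the arm clear, and no verdict was shown.

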